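Sweep the pulled parts off the repair mat into the catch tray

TASK

Clear the black repair mat: with your fingertips, sweep the three pulled parts (blue relay, silver heatsink, yellow-taped transformer) across the mat and off its far edge into the open-fronted steel catch tray, so that each lies well inside, clear of the tray's open front. Push them along without flicking them, never pick them up, and leave the screwdriver, the flux jar and the yellow bit box where they are.

Things in the scene. Friction and masses are not known exactly. Their poses are not given: they have to be found in the camera images.
- mat: Black rubber repair mat lying fixed on the bench, 270 mm along its x, 480 mm along its y, 5 mm thick (so its top is 5 mm above the bench). Origin: centre of its underside. Its +x edge is the far edge, which the tray butts against.
- tray: Fixed sheet-steel catch tray against the left or right half of the mat's far edge (bit box at the other). 100 mm deep (x), 160 wide (y), sheet 2 mm; walls 18 mm high at the back (+x) and both sides. Open at -x, 50 mm from the origin: floor there is 1 mm from the mat, 2 mm above the bench, 3 mm below the mat's top. Origin: centre of underside; axes parallel to the mat's.
- relay: Blue plastic power relay lying on its side, 28 (x) x 22 (y) x 18 (z) mm, about 24 g, short pins at its -x end. Loose, on the mat; origin at its middle. Any yaw.
- heatsink: Bare aluminium finned heatsink, fins up, 28 (x) x 28 (y) x 16 (z) mm, about 22 g. Loose, on the mat; origin at its middle. Any yaw.
- transformer: Small transformer, yellow-taped winding in a dark grey ferrite core, 26 (x) x 24 (y) x 20 (z) mm, about 36 g. Loose, on the mat; origin at its middle. Any yaw.
- bitbox: Yellow open bit box, 90 (x) x 110 (y) x 26 (z) mm, loose, 0.35 kg, on the bench just beyond the mat's far edge, beside the tray. Origin: centre of its underside. Leave alone.
- jar: Closed amber flux jar with a white lid, 47 mm across, 38 mm high, loose, upright near the left or the right end of the mat. Origin: centre of its underside. Leave alone.
- screwdriver: Small screwdriver, red handle with yellow ends, lying near the other end of the mat; handle from 80 mm at -x to 14 mm at +x of the origin, 18 mm thick, blade on to 88 mm at +x. Origin: on the mat under the tool, close to the front of the handle. Loose. Leave alone.

How it is judged:
By the outcome, as a careful person would: the job done as asked, in the order asked, and still so for the second after the job is handed in, with the robot touching nothing.
It also fails if it takes over 61 s, if anything falls off the work surface, if the arm or the gripper's body presses on something with over 40 N, if the wrist force passes 120 N, or if a joint passes its speed limit or range.

ROBOT

A 7-joint arm with a two-finger parallel gripper is mounted at the origin on the work surface. World frame = base frame: x ahead of the robot, y to its left, z up, the work surface at z = 0. Lengths are in m, angles in rad, forces in N, time in s.
With the tool pointing down it reaches from about 0.4 to 0.85 m from the base axis. Payload 4.5 kg.
Tool frame: the origin (TCP) lies between the finger pads; the fingertips stand r.tip_reach ahead of it and the grasp point (between the pads) lies 3 mm ahead of it (r.tip_reach is the distance from the TCP to the fingertips, in m); z points along the fingers, y is the line along which they close (so a half turn about z gives the same grasp; the last joint's range is limited). The gripper opens to 88 mm and grips with 3 to 60 N. Pads are 18 mm wide; open, the fingers measure 123 mm over their backs; the gripper's body (75 mm by 187 mm) begins 45 mm behind the grasp point.
Start: joints at [-1.11, 0.689, -0.195, 1.565, 0.157, 0.902, -0.215], TCP at [0.259, 0.569, 0.261] pointing down, gripper open.
Joint ranges: [-3.01, 3.01], [-0.46, 2.08], [-1.47, 1.51], [0.13, 2.56], [-1, 4.14], [0.04, 2.09], [-2.66, 2.66]. Speed limits (rad/s): [2.57, 2.57, 3.14, 3.14, 3.14, 3.14, 3.14].

INTERFACE

Orientations are given as a unit quaternion [x, y, z, w].
In Python, from plant import r gives the robot as it stands.
- The arm moves only by the tool step_arm, never from a script. Its argument "motion" is a list of rows, each an object with "dp": the shift along the tool's x, y, z in mm, a list of three; "twist": the turn, a rotation vector about the tool's x, y, z in rad, a list of three; "hand": the opening, from -1 (shut) to 1 (fully open). In form: [{"dp": [dx, dy, dz], "twist": [rx, ry, rz], "hand": hand}, ...]. A call has 1 to 5 rows; each row is the pose to reach, as a shift and turn from the pose commanded when the call began, along the tool's axes at that moment; what a row does not reach only later rows make up. A row lasts 1/8 s, in which the tool goes at most 62.5 mm and 10.7 degrees, less where a joint would pass 70% of its speed; a pose out of reach is approached as far as the arm can. A call with a gripper value outside its range is refused whole. The fingers move at their own pace and stop on an object; "force" is the grip in N (left out, the last holds). Time passes only in rows, so rows that repeat a pose let the fingers close. It gives the time, the measured TCP pose, the force, the opening and the grip force at its end, in the units of the state.
- r.get_state(): the state, without advancing time (a new reading comes with each control period).
- r.snapshot(name): name is "side" or "top" or "wrist"; returns a dict with "pixels" (384x512x3 uint8, red, green, blue), "depth" (384x512 float32, m along the optical axis (not along the pixel's ray), 0 where there is no reading), "fx", "fy", "cx", "cy" (pixels), "xyz" and "orientation" of the camera in the world; the wrist camera has in their place "mount" (4x4, takes a point from camera to tool coordinates, whose origin is the TCP and whose axes are the flange's). Camera axes: x right, y down, z forward; pixel columns grow to the right and rows downward; lengths in m; the calibration is good to about 2 mm. A picture is of the moment at which its call begins: read the wrist's pose just before it.
- r.finish_job(): hands the job in; it is judged then, once.
Trained networks look in the newest picture that a camera, given by its name, has taken for a name from the list of things; names that differ only in an ending like _2 or _b are one class to them, and where a whole thing is asked for, a point or a joint stands for the part that bears it (a point fixed in the world has none). Each returns a list of dicts, best first, with "score" (0 to 1); they miss things now and then, are a little off and sometimes report something else, mostly with a low value. They report only what shows in the picture. A call takes as long as a camera call.
- r.search_frame(camera, thing): "at" ([x, y, z] in m, in the coordinates of the camera as it stood for that picture, good to about 4 mm: the middle of the surface that is visible of it).
The state is a dict: "clock": time; "q": joint angles; "qd": joint speeds; "joint_torque": joint torques, N m; "tool_pos": TCP position; "eef_rot": TCP orientation; "contact_force": force on the tool from outside, world axes, zero at the start; "moment": the same for the moment, N m; "opening": opening from 0.0 (shut) to 1.0 (fully open); "finger_force": force on a finger pad.
Only numpy, scipy, OpenCV 4.12 (cv2) and the standard library are available. Lean on these libraries where they do the work, as an engineer would, in place of code of your own. Each camera call takes 0.05 s, during which the arm holds its last target. There are 200 camera calls.

## Working session

There is one attempt and no reset: what is moved stays moved. The work goes in short steps, Python scripts to look and compute and a tool call to move; the robot and the scene stay as the last step left them, time stands still between calls to the robot, and variables do not carry over. Pictures are saved under pics/ and viewed, at most 10 in all, crops included, and the job is handed in when it is done.

Besides the shell and the picture viewer there is one more tool, called by a JSON object that holds its "fn" and its "kwargs", one argument or row to a line. step_arm: Moves the arm, as the interface text tells. Its arguments: {"type":"object","properties":{"motion":{"type":"array"},"force":{"type":"number"}},"required":["motion"]}

```bash
mkdir -p pics; cat > h.py <<'E'
import numpy as np, cv2
from scipy.spatial.transform import Rotation as R
from plant import r
def look(cam):
    s=r.get_state(); f=r.snapshot(cam)
    if 'mount' in f:
        T=np.eye(4);T[:3,:3]=R.from_quat(s['eef_rot']).as_matrix();T[:3,3]=s['tool_pos'];T=T@f['mount']
    else:
        T=np.eye(4);o=np.array(f['orientation']);T[:3,:3]=R.from_quat(o).as_matrix() if o.size==4 else o;T[:3,3]=f['xyz']
    return f,T
def find(cam,T,names):
    for n in names:
        for d in r.search_frame(cam,n)[:2]:
            print(cam,n,round(d['score'],2),np.round((T[:3,:3]@d['at']+T[:3,3])*1000).astype(int))
def cloud(f,T):
    v,u=np.indices(f['depth'].shape);z=f['depth']
    p=np.stack([(u-f['cx'])/f['fx']*z,(v-f['cy'])/f['fy']*z,z],-1)
    return p@T[:3,:3].T+T[:3,3]
def save(f,n): cv2.imwrite('pics/'+n,cv2.cvtColor(f['pixels'],cv2.COLOR_RGB2BGR))
N=['mat','tray','relay','heatsink','transformer','bitbox','jar','screwdriver']
E
python3 - <<'E'
from h import *
f,T=look('top');save(f,'top1.png');find('top',T,N)
print(T.round(3),f['fx'],f['cx'],f['cy'],r.tip_reach)
s=r.get_state();print(s['clock'],s['tool_pos'],s['eef_rot'],R.from_quat(s['eef_rot']).as_matrix().round(3))
E
```

```text
top mat 0.65 [478 -16   7]
top tray 0.8 [ 656 -126    0]
top relay 0.2 [487  -3  19]
top heatsink 0.71 [487  -8  16]
top heatsink 0.16 [ 398 -194   17]
top transformer 0.6 [468 -83  25]
top transformer 0.4 [489  -6  17]
top bitbox 0.59 [683  42  10]
top jar 0.76 [505 171  43]
top screwdriver 0.92 [ 401 -194   17]
[[ 0.02  -0.984  0.176  0.43 ]
 [-1.    -0.018  0.013  0.009]
 [-0.009 -0.176 -0.984  0.826]
 [ 0.     0.     0.     1.   ]] 365.81297161034456 254.37099079847653 191.07545734638444 0.022
0.45 [0.258698   0.56892177 0.26068205] [ 2.11738969e-01  9.77326254e-01 -3.66367131e-05  1.74820891e-05] [[-0.91   0.414  0.   ]
 [ 0.414  0.91  -0.   ]
 [-0.    -0.    -1.   ]]
```

View pics/top1.png

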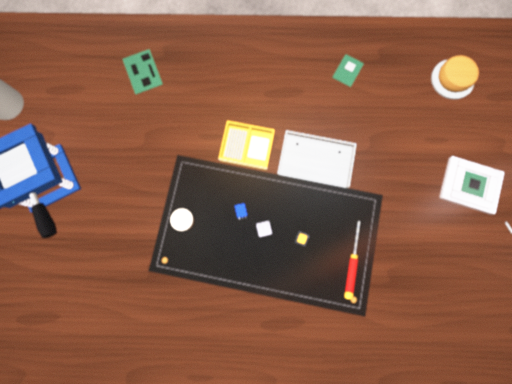

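The picture shows the relay at (241,211), heatsink at (264,229) and transformer at (302,239). The tray is at (317,158), with the bit box to its left at (247,144), the jar at (181,219) and the screwdriver at (353,262). Next I'll measure the geometry.

```bash
python3 - <<'E'
from h import *
f,T=look('top');P=cloud(f,T);im=cv2.cvtColor(f['pixels'],cv2.COLOR_RGB2HSV).astype(int)
v,u=np.indices(f['depth'].shape)
H,S,V=im[...,0],im[...,1],im[...,2]
# mat
m=((V<60)&(u>140)&(u<395)&(v>145)&(v<320)).astype(np.uint8)
m=cv2.morphologyEx(m,cv2.MORPH_CLOSE,np.ones((3,3)));n,l,st,_=cv2.connectedComponentsWithStats(m);k=1+st[1:,4].argmax()
def onplane(uv,z):
    uv=np.atleast_2d(uv).astype(float)
    d=np.c_[(uv[:,0]-f['cx'])/f['fx'],(uv[:,1]-f['cy'])/f['fy'],np.ones(len(uv))]@T[:3,:3].T
    return T[:3,3]+d*((z-T[2,3])/d[:,2])[:,None]
def rect(mask,z,name):
    vv,uu=np.nonzero(mask);q=onplane(np.c_[uu,vv],z)[:,:2]*1000
    (c,s,a)=cv2.minAreaRect(q.astype(np.float32));print(name,np.round(c),np.round(s),round(a,1),len(q)); return np.array(c),a
rect(l==k,.005,'mat')
box=lambda u0,u1,v0,v1:(u>=u0)&(u<u1)&(v>=v0)&(v<v1)
rect(box(230,252,200,222)&(V>80)&(S>100),.023,'relay')
rect(box(252,278,217,241)&(V>90),.021,'hs')
rect(box(292,313,229,249)&(V>70),.025,'tr')
rect(box(274,360,127,190)&(S<60)&(V>110),.010,'tray')
rect(box(165,197,204,235)&(V>100),.041,'jar')
rect(box(340,364,218,303)&(V>90)&(S>150),.012,'sd')
rect(box(215,276,118,170)&(S>130)&(H>20)&(H<35)&(V>150),.026,'bb')
for n,(a,b) in dict(relay=(241,211),hs=(264,229),tr=(302,239),mat=(280,260),traymid=(317,158),jar=(181,219)).items(): print(n,(P[b,a]*1000).round())
i=cv2.resize(f['pixels'][115:320,145:390],None,fx=3,fy=2.9,interpolation=cv2.INTER_CUBIC)[...,::-1];cv2.imwrite('pics/c1.png',i[:600,:735])
E
```

```text
mat [484. -10.] [442. 230.] 79.7 12654
relay [531.  49.] [33. 27.] 12.9 173
hs [491.  -3.] [35. 34.] 15.1 244
tr [471. -86.] [27. 29.] 66.6 165
tray [ 648. -120.] [172. 125.] 79.8 3503
jar [505. 177.] [57. 59.] 80.7 511
sd [ 392. -194.] [22. 99.] 80.9 414
bb [685.  39.] [113.  89.] 79.1 482
relay [528.  48.  23.]
hs [490.  -4.  21.]
tr [469. -86.  27.]
mat [424. -40.   6.]
traymid [ 658. -125.    1.]
jar [506. 175.  45.]
```

View pics/c1.png

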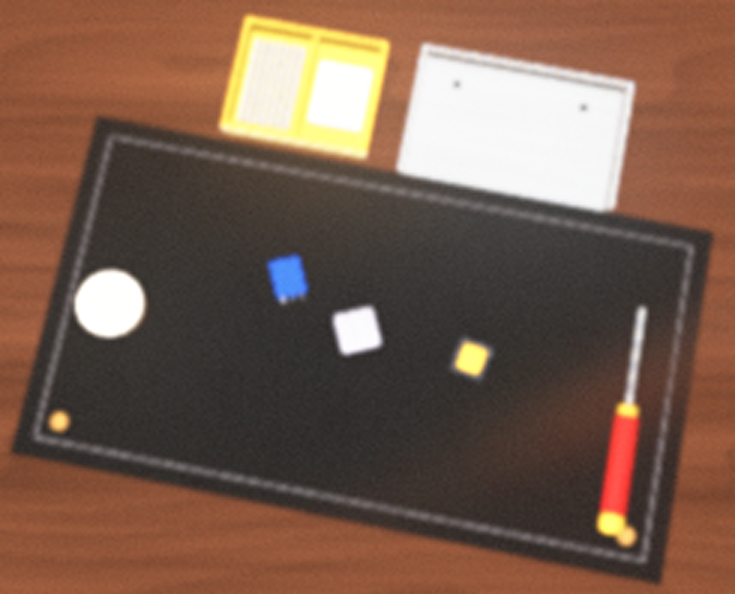

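```bash
cat >> h.py <<'E'
C=np.array([484,-10]);A=np.radians(-10.3)
M=np.array([[np.cos(A),-np.sin(A)],[np.sin(A),np.cos(A)]])
def to_mat(w): return M.T@(np.array(w[:2])-C)
def plan(pts,ang):
    """pts: mat-frame (x,y,z_tip) mm of tool axis, ang: push dir in mat frame deg -> tool-frame dp and twist from now"""
    s=r.get_state();Q=R.from_quat(s['eef_rot']).as_matrix();p=np.array(s['tool_pos'])*1000
    print('now mat',to_mat(p).round(1),'tipz',round(p[2]-22,1),'t',s['clock'],'q',np.round(s['q'],2),'F',np.round(s['contact_force'],1),'op',round(s['opening'],3))
    tz=(np.degrees(np.arctan2(Q[1,1],Q[0,1]))-(ang-10.3+90)+90)%180-90
    for x,y,z in pts: print((x,y,z),'dp',(Q.T@(np.r_[C+M@[x,y],z+22]-p)).round(1))
    print('twist',np.round(R.from_matrix(Q.T@R.from_matrix(np.array([[Q[0,0],Q[0,1],0],[Q[1,0],Q[1,1],0],[0,0,-1]])).as_matrix()@R.from_rotvec([0,0,np.radians(tz)]).as_matrix()).as_rotvec(),3))
E
python3 - <<'E'
from h import *
plan([(14,101,80)],-59.3)
E
```

```text
now mat [-325.2  529.3] tipz 238.7 t 0.5 q [-1.11  0.69 -0.19  1.57  0.16  0.9  -0.22] F [ 0.4 -0.4 -0.5] op 1.003
(14, 101, 80) dp [-433.6 -332.4  158.7]
twist [ 0.    -0.     0.788]
```

{"fn": "step_arm", "kwargs": {
  "motion": [
    {"dp":[-434,-332,120],"twist":[0,0,0.788],"hand":-0.73},
    {"dp":[-434,-332,120],"twist":[0,0,0.788],"hand":-0.73},
    {"dp":[-434,-332,120],"twist":[0,0,0.788],"hand":-0.73},
    {"dp":[-434,-332,120],"twist":[0,0,0.788],"hand":-0.73},
    {"dp":[-434,-332,120],"twist":[0,0,0.788],"hand":-0.73}
  ],
  "force": 20
}}

```text
clock: 1.12
tool_pos: [0.4036, 0.2985, 0.1936]
eef_rot: [0.572, 0.821, 0.001, 0.0]
contact_force: [1.5, -0.4, -0.2]
opening: 0.458
finger_force: 0.0
```

```bash
python3 - <<'E'
from h import *
plan([(14,101,80),(14,101,9)],-59.3)
E
```

```text
now mat [-134.3  289.1] tipz 171.6 t 1.125 q [-0.72  0.63 -0.02  2.01  0.02  0.5  -0.4 ] F [ 1.5 -0.4 -0.2] op 0.458
(14, 101, 80) dp [-237.4   31.8   91.7]
(14, 101, 9) dp [-237.4   31.7  162.7]
twist [ 0.001 -0.    -0.002]
```

{"fn": "step_arm", "kwargs": {
  "motion": [
    {"dp":[-60,8,25],"twist":[0,0,0],"hand":-0.73},
    {"dp":[-120,16,50],"twist":[0,0,0],"hand":-0.73},
    {"dp":[-180,24,75],"twist":[0,0,0],"hand":-0.73},
    {"dp":[-237,32,92],"twist":[0,0,0],"hand":-0.73},
    {"dp":[-237,32,92],"twist":[0,0,0],"hand":-0.73}
  ]
}}

```text
clock: 1.75
tool_pos: [0.5168, 0.0827, 0.1006]
eef_rot: [0.575, 0.818, -0.001, 0.001]
contact_force: [-0.6, 0.6, -0.7]
opening: 0.133
finger_force: 0.0
```

```bash
python3 - <<'E'
from h import *
f,T=look('wrist');save(f,'w1.png');find('wrist',T,N[1:])
plan([(14,101,60),(14,101,9)],-59.3)
E
```

```text
wrist relay 0.78 [529  54  21]
wrist relay 0.59 [507 179  44]
wrist bitbox 0.66 [693  73   6]
wrist jar 0.65 [508 177  44]
now mat [ 12.4 104.6] tipz 80.1 t 2.15 q [-0.22  0.81 -0.07  2.    0.15  0.33 -0.05] F [ 0.9  0.1 -0.3] op 0.137
(14, 101, 60) dp [-3.9 -0.5 20.1]
(14, 101, 9) dp [-3.9 -0.5 71.1]
twist [ 0.001 -0.001  0.003]
```

View pics/w1.png

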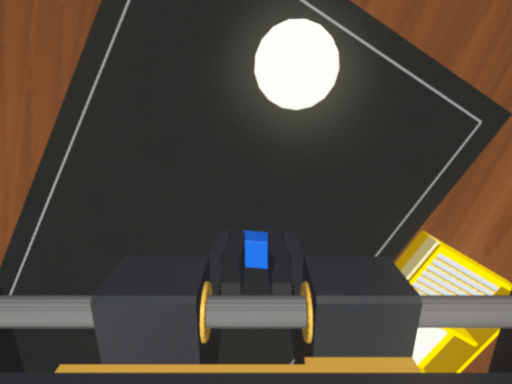

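The wrist picture shows the relay at (256,250), centred between the fingertips, with the jar well behind at (297,64). I'll lower now.

{"fn": "step_arm", "kwargs": {
  "motion": [
    {"dp":[0,0,30],"twist":[0,0,0],"hand":-0.73},
    {"dp":[0,0,55],"twist":[0,0,0],"hand":-0.73},
    {"dp":[0,0,71],"twist":[0,0,0],"hand":-0.73},
    {"dp":[-6,0,71],"twist":[0,0,0],"hand":-0.73},
    {"dp":[-14,0,71],"twist":[0,0,0],"hand":-0.73}
  ]
}}

```text
clock: 2.78
tool_pos: [0.5207, 0.0755, 0.0313]
eef_rot: [0.571, 0.821, 0.0, 0.0]
contact_force: [-1.3, -0.5, -0.1]
opening: 0.133
finger_force: 0.0
```

{"fn": "step_arm", "kwargs": {
  "motion": [
    {"dp":[-10,0,0],"twist":[0,0,0],"hand":-0.73},
    {"dp":[-20,0,0],"twist":[0,0,0],"hand":-0.73},
    {"dp":[-30,0,0],"twist":[0,0,0],"hand":-0.73},
    {"dp":[-40,0,0],"twist":[0,0,0],"hand":-0.73},
    {"dp":[-50,0,0],"twist":[0,0,0],"hand":-0.73}
  ]
}}

```text
clock: 3.4
tool_pos: [0.5378, 0.0281, 0.0307]
eef_rot: [0.571, 0.821, 0.0, -0.0]
contact_force: [-0.6, 0.3, -0.6]
opening: 0.134
finger_force: 0.1
```

```bash
python3 - <<'E'
from h import *
f,T=look('top');find('top',T,['relay','heatsink'])
plan([(85,-18,9)],-59.3)
E
```

```text
now mat [46.1 47. ] tipz 8.7 t 3.55 q [-0.1   0.96 -0.06  1.96  0.21  0.23  0.01] F [-0.2  0.1 -0.2] op 0.134
(85, -18, 9) dp [-75.8   0.4  -0.3]
twist [ 0.     0.    -0.001]
```

{"fn": "step_arm", "kwargs": {
  "motion": [
    {"dp":[-8,0,0],"twist":[0,0,0],"hand":-0.73},
    {"dp":[-17,0,0],"twist":[0,0,0],"hand":-0.73},
    {"dp":[-26,0,0],"twist":[0,0,0],"hand":-0.73},
    {"dp":[-34,0,0],"twist":[0,0,0],"hand":-0.73},
    {"dp":[-40,0,0],"twist":[0,0,0],"hand":-0.73}
  ]
}}

```text
clock: 4.18
tool_pos: [0.5517, -0.0094, 0.0307]
eef_rot: [0.571, 0.821, 0.0, 0.0]
contact_force: [-0.0, 0.4, -0.5]
opening: 0.135
finger_force: 0.1
```

{"fn": "step_arm", "kwargs": {
  "motion": [
    {"dp":[-8,0,0],"twist":[0,0,0],"hand":-0.73},
    {"dp":[-17,0,0],"twist":[0,0,0],"hand":-0.73},
    {"dp":[-26,0,0],"twist":[0,0,0],"hand":-0.73},
    {"dp":[-33,0,0],"twist":[0,0,0],"hand":-0.73},
    {"dp":[-36,0,0],"twist":[0,0,0],"hand":-0.73}
  ]
}}

```text
clock: 4.8
tool_pos: [0.5642, -0.0431, 0.0307]
eef_rot: [0.571, 0.821, -0.0, 0.0]
contact_force: [-0.0, -0.2, 0.0]
opening: 0.133
finger_force: 0.1
```

{"fn": "step_arm", "kwargs": {
  "motion": [
    {"dp":[5,0,0],"twist":[0,0,0],"hand":-0.73},
    {"dp":[22,0,-20],"twist":[0,0,0],"hand":-0.73},
    {"dp":[60,20,-70],"twist":[0,0,0],"hand":-0.73},
    {"dp":[60,60,-110],"twist":[0,0,0],"hand":-0.73},
    {"dp":[60,80,-110],"twist":[0,0,0],"hand":-0.73}
  ]
}}

```text
clock: 5.42
tool_pos: [0.6218, 0.0452, 0.1448]
eef_rot: [0.57, 0.822, 0.004, 0.003]
contact_force: [-0.2, -0.5, -0.3]
opening: 0.131
finger_force: 0.0
```

```bash
python3 - <<'E'
from h import *
f,T=look('top');save(f,'t2.png');find('top',T,['relay','heatsink'])
plan([(50,-40,60)],0)
E
```

```text
now mat [122.2  75.9] tipz 118.5 t 5.575 q [-0.07  0.84 -0.14  1.68  0.17  0.64  0.06] F [ 0.1 -1.2 -0.1] op 0.137
(50, -40, 60) dp [ -62.7 -121.3   58.5]
twist [ 0.000e+00 -1.000e-03 -1.034e+00]
```

View pics/t2.png

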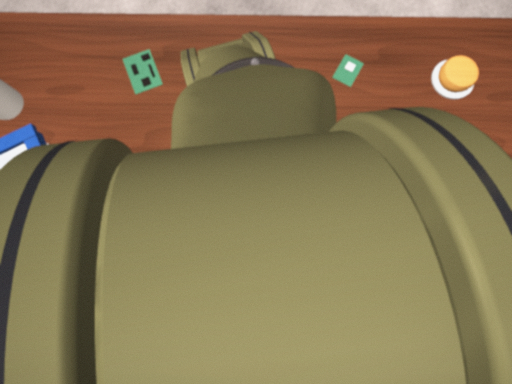

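The arm covers the top view here, so I'll use the side camera.

```bash
python3 - <<'E'
from h import *
f,T=look('side');save(f,'s1.png');find('side',T,N[1:]);print(T[:3,3])
E
```

```text
side tray 0.89 [ 659 -127    2]
side relay 0.86 [571 -67  26]
side relay 0.18 [ 658 -125    1]
side heatsink 0.8 [491 -11  18]
side transformer 0.8 [473 -91  21]
side bitbox 0.6 [679  37  10]
side jar 0.87 [508 163  39]
side screwdriver 0.83 [ 409 -197   17]
side screwdriver 0.25 [ 660 -125    1]
[ 0.53538122 -0.54495834  0.56993374]
```

View pics/s1.png

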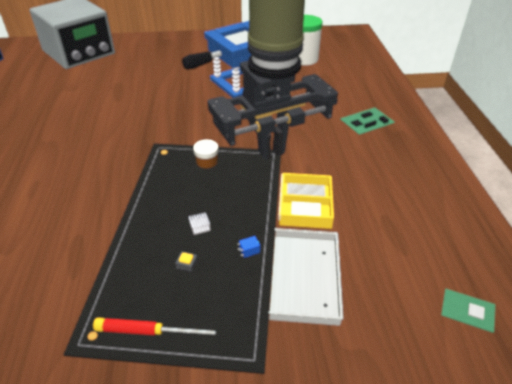

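The side picture shows the relay at (249,246), in front of the tray near its left corner. The heatsink (199,223) and transformer (187,261) haven't moved. Next is a straight push into the tray along ym≈-36.

{"fn": "step_arm", "kwargs": {
  "motion": [
    {"dp":[-30,-60,0],"twist":[0,0,-0.18],"hand":-0.73},
    {"dp":[-63,-121,0],"twist":[0,0,-0.36],"hand":-0.73},
    {"dp":[-63,-121,10],"twist":[0,0,-0.54],"hand":-0.73},
    {"dp":[-63,-121,20],"twist":[0,0,-0.72],"hand":-0.73},
    {"dp":[-63,-121,30],"twist":[0,0,-0.9],"hand":-0.73}
  ]
}}

```text
clock: 6.6
tool_pos: [0.5265, -0.06, 0.1105]
eef_rot: [0.154, 0.988, 0.0, 0.0]
contact_force: [1.4, -1.2, -0.2]
opening: 0.133
finger_force: 0.0
```

```bash
python3 - <<'E'
from h import *
plan([(50,-36,40),(50,-36,9)],0)
E
```

```text
now mat [ 50.7 -41.6] tipz 88.5 t 6.6 q [ 0.22  0.82 -0.33  1.97  0.57  0.45  0.73] F [ 1.4 -1.2 -0.2] op 0.133
(50, -36, 40) dp [ 1.5  5.5 48.5]
(50, -36, 9) dp [ 1.5  5.5 79.5]
twist [ 0.    0.   -0.13]
```

{"fn": "step_arm", "kwargs": {
  "motion": [
    {"dp":[1,5,10],"twist":[0,0,-0.13],"hand":-0.73},
    {"dp":[1,5,35],"twist":[0,0,-0.13],"hand":-0.73},
    {"dp":[1,5,62],"twist":[0,0,-0.13],"hand":-0.73},
    {"dp":[1,5,79],"twist":[0,0,-0.13],"hand":-0.73},
    {"dp":[1,5,79],"twist":[0,0,-0.13],"hand":-0.73}
  ]
}}

```text
clock: 7.22
tool_pos: [0.5265, -0.0544, 0.0307]
eef_rot: [0.092, 0.996, -0.0, -0.001]
contact_force: [0.8, 0.9, 1.1]
opening: 0.133
finger_force: 0.0
```

```bash
python3 - <<'E'
from h import *
plan([(158,-36,9)],0)
E
```

```text
now mat [ 49.7 -36.1] tipz 8.7 t 7.225 q [ 0.15  0.96 -0.22  1.98  0.71  0.28  0.72] F [0.8 0.9 1.1] op 0.133
(158, -36, 9) dp [-108.3    0.6   -0.5]
twist [-0.001 -0.002 -0.005]
```

{"fn": "step_arm", "kwargs": {
  "motion": [
    {"dp":[-7,0,0],"twist":[0,0,0],"hand":-0.73},
    {"dp":[-14,0,0],"twist":[0,0,0],"hand":-0.73},
    {"dp":[-21,0,0],"twist":[0,0,0],"hand":-0.73},
    {"dp":[-29,0,0],"twist":[0,0,0],"hand":-0.73},
    {"dp":[-37,0,0],"twist":[0,0,0],"hand":-0.73}
  ]
}}

```text
clock: 7.85
tool_pos: [0.5642, -0.0614, 0.0318]
eef_rot: [0.092, 0.996, 0.0, 0.0]
contact_force: [0.2, -0.6, 0.2]
opening: 0.138
finger_force: 0.1
```

{"fn": "step_arm", "kwargs": {
  "motion": [
    {"dp":[-8,0,0],"twist":[0,0,0],"hand":-0.73},
    {"dp":[-16,0,0],"twist":[0,0,0],"hand":-0.73},
    {"dp":[-24,0,0],"twist":[0,0,0],"hand":-0.73},
    {"dp":[-31,0,0],"twist":[0,0,0],"hand":-0.73},
    {"dp":[-37,0,0],"twist":[0,0,0],"hand":-0.73}
  ]
}}

```text
clock: 8.48
tool_pos: [0.6004, -0.0681, 0.0316]
eef_rot: [0.092, 0.996, 0.0, 0.0]
contact_force: [0.1, 0.6, 0.1]
opening: 0.135
finger_force: 0.0
```

{"fn": "step_arm", "kwargs": {
  "motion": [
    {"dp":[-7,0,0],"twist":[0,0,0],"hand":-0.73},
    {"dp":[-14,0,0],"twist":[0,0,0],"hand":-0.73},
    {"dp":[-22,0,0],"twist":[0,0,0],"hand":-0.73},
    {"dp":[-29,0,0],"twist":[0,0,0],"hand":-0.73},
    {"dp":[-34,0,0],"twist":[0,0,0],"hand":-0.73}
  ]
}}

```text
clock: 9.1
tool_pos: [0.6339, -0.0744, 0.0317]
eef_rot: [0.092, 0.996, 0.0, 0.0]
contact_force: [-0.7, 0.1, 0.2]
opening: 0.136
finger_force: 0.1
```

```bash
python3 - <<'E'
from h import *
f,T=look('side');save(f,'s2.png');find('side',T,['relay','heatsink','transformer'])
plan([(150,-36,9)],0)
E
```

```text
side transformer 0.59 [475 -94  20]
now mat [158.3 -36.5] tipz 9.6 t 9.3 q [ 0.25  1.04 -0.38  1.64  0.62  0.58  0.9 ] F [ 0.3 -0.1 -0.8] op 0.137
(150, -36, 9) dp [8.3 0.5 0.6]
twist [ 0.    -0.    -0.005]
```

View pics/s2.png

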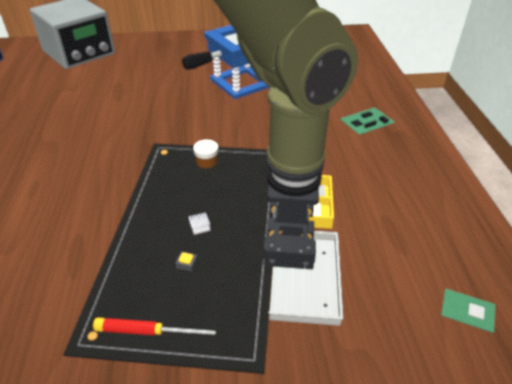

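The gripper hides the relay here. I'll back off and lift toward the heatsink, then check.

{"fn": "step_arm", "kwargs": {
  "motion": [
    {"dp":[6,0,0],"twist":[0,0,0],"hand":-0.73},
    {"dp":[15,0,-20],"twist":[0,0,0],"hand":-0.73},
    {"dp":[55,0,-60],"twist":[0,0,0.1],"hand":-0.73},
    {"dp":[110,0,-60],"twist":[0,0,0.25],"hand":-0.73},
    {"dp":[165,30,-60],"twist":[0,0,0.4],"hand":-0.73}
  ]
}}

```text
clock: 9.93
tool_pos: [0.4748, -0.0165, 0.0925]
eef_rot: [0.293, 0.956, -0.0, 0.0]
contact_force: [0.5, 1.7, -1.0]
opening: 0.136
finger_force: 0.0
```

```bash
python3 - <<'E'
from h import *
f,T=look('side');find('side',T,['relay','heatsink','transformer','screwdriver','jar','bitbox'])
P=cloud(f,T)*1000;h=cv2.cvtColor(f['pixels'],cv2.COLOR_RGB2HSV)
m=(h[...,0]>105)&(h[...,0]<125)&(h[...,1]>150)&(P[...,0]>450)&(P[...,0]<780)&(abs(P[...,1])<200)
q=P[m];print(m.sum());mm=(q[:,:2]-C)@M;print('relay mat min/max',mm.min(0).round(),mm.max(0).round(),q[:,2].max().round())
plan([(-33,25,60),(-33,25,9)],-24.2)
E
```

```text
side relay 0.7 [657 -80  20]
side heatsink 0.5 [492 -10  16]
side transformer 0.61 [472 -95  20]
side screwdriver 0.79 [ 404 -196   14]
side jar 0.66 [521 169  32]
side bitbox 0.73 [495  -9  16]
side bitbox 0.72 [683  35  10]
219
relay mat min/max [167. -52.] [196. -23.] 22.0
now mat [-4.8 -6.4] tipz 69.7 t 10.275 q [ 0.04  0.81 -0.16  2.13  0.54  0.24  0.39] F [-0.1 -0.8 -0.1] op 0.136
(-33, 25, 60) dp [38.3 17.6  9.7]
(-33, 25, 9) dp [38.4 17.6 60.7]
twist [0.001 0.002 0.016]
```

The relay is in the tray, spanning 167 to 196 mm against the front at 136. Next is the heatsink, pushed along a -29.5° line.

{"fn": "step_arm", "kwargs": {
  "motion": [
    {"dp":[20,11,0],"twist":[0,0,0.05],"hand":-0.73},
    {"dp":[39,22,5],"twist":[0,0,0.109],"hand":-0.73},
    {"dp":[39,22,25],"twist":[0,0,0.109],"hand":-0.73},
    {"dp":[39,22,48],"twist":[0,0,0.109],"hand":-0.73},
    {"dp":[39,22,61],"twist":[0,0,0.109],"hand":-0.73}
  ]
}}

```text
clock: 10.9
tool_pos: [0.4587, 0.024, 0.0358]
eef_rot: [0.341, 0.94, -0.002, -0.002]
contact_force: [0.8, -0.3, 0.1]
opening: 0.135
finger_force: 0.0
```

```bash
python3 - <<'E'
from h import *
plan([(156,-78,9)],-29.5)
E
```

```text
now mat [-31.   28.9] tipz 13.8 t 10.9 q [-0.13  0.93 -0.04  2.19  0.86  0.04 -0.13] F [ 0.8 -0.3  0.1] op 0.135
(156, -78, 9) dp [-215.4   -0.7    4.4]
twist [-0.004 -0.002 -0.001]
```

{"fn": "step_arm", "kwargs": {
  "motion": [
    {"dp":[-4,0,0],"twist":[0,0,0],"hand":-0.73},
    {"dp":[-8,0,0],"twist":[0,0,0],"hand":-0.73},
    {"dp":[-12,0,0],"twist":[0,0,0],"hand":-0.73}
  ]
}}

```text
clock: 11.28
tool_pos: [0.468, 0.0168, 0.0376]
eef_rot: [0.341, 0.94, -0.001, -0.001]
contact_force: [0.3, 0.1, -0.6]
opening: 0.138
finger_force: 0.0
```

```bash
python3 - <<'E'
from h import *
plan([(156,-78,9)],-29.5)
E
```

```text
now mat [-20.5  23.5] tipz 15.6 t 11.275 q [-0.08  0.92 -0.08  2.17  0.85  0.09 -0.11] F [ 0.3  0.1 -0.6] op 0.138
(156, -78, 9) dp [-203.6   -1.3    6.3]
twist [-0.002 -0.002 -0.   ]
```

{"fn": "step_arm", "kwargs": {
  "motion": [
    {"dp":[0,0,4],"twist":[0,0,0],"hand":-0.73},
    {"dp":[-4,0,6],"twist":[0,0,0],"hand":-0.73},
    {"dp":[-12,0,6],"twist":[0,0,0],"hand":-0.73},
    {"dp":[-20,0,6],"twist":[0,0,0],"hand":-0.73},
    {"dp":[-28,0,6],"twist":[0,0,0],"hand":-0.73}
  ]
}}

```text
clock: 11.9
tool_pos: [0.4894, -0.001, 0.0312]
eef_rot: [0.34, 0.94, -0.001, -0.001]
contact_force: [0.6, 0.7, -0.8]
opening: 0.139
finger_force: 0.1
```

```bash
python3 - <<'E'
from h import *
f,T=look('side');find('side',T,['heatsink'])
plan([(156,-78,9)],-29.5)
E
```

```text
side heatsink 0.76 [511 -21  17]
now mat [4.2 9.3] tipz 9.2 t 12.0 q [ 0.    0.94 -0.16  2.1   0.86  0.17 -0.07] F [-1.  -0.2  0.1] op 0.133
(156, -78, 9) dp [-175.1   -1.     0. ]
twist [-0.003 -0.001 -0.001]
```

{"fn": "step_arm", "kwargs": {
  "motion": [
    {"dp":[-7,0,0],"twist":[0,0,0],"hand":-0.73},
    {"dp":[-15,0,0],"twist":[0,0,0],"hand":-0.73},
    {"dp":[-24,0,0],"twist":[0,0,0],"hand":-0.73},
    {"dp":[-33,0,0],"twist":[0,0,0],"hand":-0.73},
    {"dp":[-42,0,0],"twist":[0,0,0],"hand":-0.73}
  ]
}}

```text
clock: 12.62
tool_pos: [0.5216, -0.0279, 0.0311]
eef_rot: [0.34, 0.94, -0.001, -0.002]
contact_force: [-0.2, 0.0, 0.1]
opening: 0.134
finger_force: 0.1
```

{"fn": "step_arm", "kwargs": {
  "motion": [
    {"dp":[-9,0,0],"twist":[0,0,0],"hand":-0.73},
    {"dp":[-18,0,0],"twist":[0,0,0],"hand":-0.73},
    {"dp":[-27,0,0],"twist":[0,0,0],"hand":-0.73},
    {"dp":[-36,0,0],"twist":[0,0,0],"hand":-0.73},
    {"dp":[-43,0,0],"twist":[0,0,0],"hand":-0.73}
  ]
}}

```text
clock: 13.25
tool_pos: [0.5546, -0.0553, 0.031]
eef_rot: [0.34, 0.94, -0.001, -0.002]
contact_force: [0.2, -0.2, 0.6]
opening: 0.133
finger_force: 0.2
```

```bash
python3 - <<'E'
from h import *
f,T=look('side');find('side',T,['heatsink','transformer'])
plan([(156,-78,9)],-29.5)
E
```

```text
side heatsink 0.86 [575 -76  14]
side transformer 0.68 [473 -96  22]
now mat [ 77.3 -31.9] tipz 8.9 t 13.4 q [ 0.22  0.98 -0.35  1.89  0.8   0.42  0.14] F [-0.4  1.  -0.3] op 0.134
(156, -78, 9) dp [-91.2  -1.4  -0.3]
twist [-0.003 -0.002  0.   ]
```

{"fn": "step_arm", "kwargs": {
  "motion": [
    {"dp":[-8,0,0],"twist":[0,0,0],"hand":-0.73},
    {"dp":[-17,0,0],"twist":[0,0,0],"hand":-0.73},
    {"dp":[-26,0,0],"twist":[0,0,0],"hand":-0.73},
    {"dp":[-35,0,0],"twist":[0,0,0],"hand":-0.73},
    {"dp":[-44,0,0],"twist":[0,0,0],"hand":-0.73}
  ]
}}

```text
clock: 14.02
tool_pos: [0.5884, -0.0835, 0.0309]
eef_rot: [0.34, 0.94, -0.001, -0.002]
contact_force: [-1.1, 0.2, 0.4]
opening: 0.132
finger_force: 0.2
```

{"fn": "step_arm", "kwargs": {
  "motion": [
    {"dp":[-9,0,0],"twist":[0,0,0],"hand":-0.73},
    {"dp":[-18,0,0],"twist":[0,0,0],"hand":-0.73},
    {"dp":[-27,0,0],"twist":[0,0,0],"hand":-0.73},
    {"dp":[-35,0,0],"twist":[0,0,0],"hand":-0.73},
    {"dp":[-41,0,0],"twist":[0,0,0],"hand":-0.73}
  ]
}}

```text
clock: 14.65
tool_pos: [0.6199, -0.1096, 0.0308]
eef_rot: [0.34, 0.94, -0.001, -0.002]
contact_force: [-0.1, -0.3, -0.3]
opening: 0.134
finger_force: 0.1
```

{"fn": "step_arm", "kwargs": {
  "motion": [
    {"dp":[3,0,0],"twist":[0,0,0],"hand":-0.73},
    {"dp":[10,0,-10],"twist":[0,0,0],"hand":-0.73},
    {"dp":[30,0,-50],"twist":[0,0,0],"hand":-0.85},
    {"dp":[90,0,-60],"twist":[0,0,0],"hand":-0.85},
    {"dp":[150,0,-60],"twist":[0,0,0],"hand":-0.85}
  ]
}}

```text
clock: 15.28
tool_pos: [0.5035, -0.0116, 0.0929]
eef_rot: [0.34, 0.94, 0.0, -0.001]
contact_force: [1.0, 0.9, -0.6]
opening: 0.074
finger_force: 0.0
```

```bash
python3 - <<'E'
from h import *
f,T=look('side');save(f,'s3.png');find('side',T,['relay','heatsink','transformer'])
plan([(-40,-66,60),(-40,-66,9)],-16)
E
```

```text
side relay 0.79 [652 -84  20]
side relay 0.27 [ 666 -134    3]
side heatsink 0.74 [ 636 -131   17]
side heatsink 0.32 [ 404 -197   13]
side transformer 0.7 [473 -94  20]
now mat [19.5  1.7] tipz 70.0 t 15.475 q [ 0.16  0.84 -0.38  2.04  0.78  0.4   0.04] F [ 0.5 -0.4 -0.1] op 0.078
(-40, -66, 60) dp [ 18.9 -88.1  10.4]
(-40, -66, 9) dp [ 18.8 -87.9  61.4]
twist [-0.003 -0.003 -0.231]
```

View pics/s3.png

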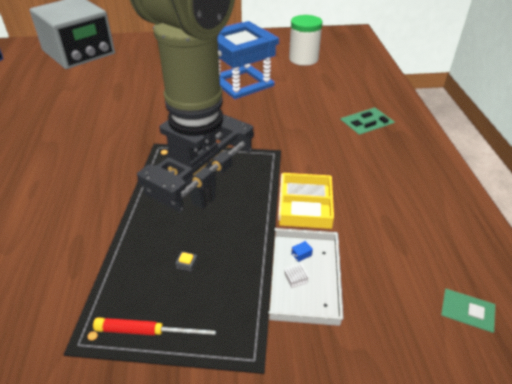

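The picture shows the relay (302,251) and heatsink (297,275) in the tray, with the transformer at (187,261) untouched. The transformer goes next.

{"fn": "step_arm", "kwargs": {
  "motion": [
    {"dp":[5,-30,0],"twist":[0,0,-0.1],"hand":-0.85},
    {"dp":[10,-60,0],"twist":[0,0,-0.193],"hand":-0.85},
    {"dp":[13,-85,0],"twist":[0,0,-0.193],"hand":-0.85},
    {"dp":[13,-85,0],"twist":[0,0,-0.193],"hand":-0.85}
  ]
}}

```text
clock: 15.98
tool_pos: [0.4396, -0.0727, 0.0915]
eef_rot: [0.25, 0.968, -0.002, -0.002]
contact_force: [-0.3, 0.3, 0.5]
opening: 0.072
finger_force: 0.0
```

```bash
python3 - <<'E'
from h import *
plan([(-30,-67,9)],-18.2)
E
```

```text
now mat [-32.4 -69.6] tipz 69.5 t 15.975 q [ 0.23  0.81 -0.28  2.22  0.99  0.25  0.13] F [-0.3  0.3  0.5] op 0.072
(-30, -67, 9) dp [-1.6  3.5 60.5]
twist [-0.005 -0.002 -0.007]
```

{"fn": "step_arm", "kwargs": {
  "motion": [
    {"dp":[0,3,20],"twist":[0,0,0],"hand":-0.85},
    {"dp":[0,3,40],"twist":[0,0,0],"hand":-0.85},
    {"dp":[0,3,52],"twist":[0,0,0],"hand":-0.85},
    {"dp":[0,3,59],"twist":[0,0,0],"hand":-0.85}
  ]
}}

```text
clock: 16.48
tool_pos: [0.4438, -0.0668, 0.0315]
eef_rot: [0.247, 0.969, -0.001, 0.0]
contact_force: [-1.1, -0.3, -0.9]
opening: 0.076
finger_force: 0.0
```

```bash
python3 - <<'E'
from h import *
f,T=look('side');find('side',T,['transformer'])
plan([(158,-129,9)],-18.2)
E
```

```text
side transformer 0.61 [475 -92  20]
now mat [-30.  -63.4] tipz 9.6 t 16.575 q [ 0.15  0.94 -0.17  2.22  1.63  0.13 -0.51] F [ 0.1  0.1 -0. ] op 0.075
(158, -129, 9) dp [-199.1   -3.     0.3]
twist [-0.    -0.002 -0.003]
```

{"fn": "step_arm", "kwargs": {
  "motion": [
    {"dp":[-2,-3,0],"twist":[0,0,0],"hand":-0.85},
    {"dp":[-8,-3,0],"twist":[0,0,0],"hand":-0.85},
    {"dp":[-16,-3,0],"twist":[0,0,0],"hand":-0.85},
    {"dp":[-24,-3,0],"twist":[0,0,0],"hand":-0.85},
    {"dp":[-32,-3,0],"twist":[0,0,0],"hand":-0.85}
  ]
}}

```text
clock: 17.2
tool_pos: [0.4689, -0.0859, 0.0328]
eef_rot: [0.248, 0.969, -0.001, -0.001]
contact_force: [0.3, -0.5, -1.2]
opening: 0.077
finger_force: 0.1
```

{"fn": "step_arm", "kwargs": {
  "motion": [
    {"dp":[-8,0,0],"twist":[0,0,0],"hand":-0.85},
    {"dp":[-17,0,0],"twist":[0,0,0],"hand":-0.85},
    {"dp":[-26,0,0],"twist":[0,0,0],"hand":-0.85},
    {"dp":[-34,0,0],"twist":[0,0,0],"hand":-0.85},
    {"dp":[-42,0,0],"twist":[0,0,0],"hand":-0.85}
  ]
}}

```text
clock: 17.82
tool_pos: [0.5053, -0.106, 0.0324]
eef_rot: [0.248, 0.969, -0.001, -0.002]
contact_force: [0.1, 0.2, 0.3]
opening: 0.075
finger_force: 0.1
```

```bash
python3 - <<'E'
from h import *
f,T=look('side');find('side',T,['transformer','heatsink'])
plan([(158,-129,9)],-18.2)
E
```

```text
side transformer 0.62 [ 521 -127   20]
side transformer 0.2 [ 467 -134    4]
side heatsink 0.96 [ 638 -132   14]
now mat [ 38.  -90.7] tipz 10.2 t 17.975 q [ 0.35  0.97 -0.39  2.01  1.03  0.37  0.19] F [-0.7  0.5  0.5] op 0.074
(158, -129, 9) dp [-125.9    1.6    0.9]
twist [-0.002 -0.002 -0.004]
```

{"fn": "step_arm", "kwargs": {
  "motion": [
    {"dp":[-8,0,0],"twist":[0,0,0],"hand":-0.85},
    {"dp":[-16,0,0],"twist":[0,0,0],"hand":-0.85},
    {"dp":[-24,0,0],"twist":[0,0,0],"hand":-0.85},
    {"dp":[-32,0,0],"twist":[0,0,0],"hand":-0.85},
    {"dp":[-38,0,0],"twist":[0,0,0],"hand":-0.85}
  ]
}}

```text
clock: 18.6
tool_pos: [0.5386, -0.1245, 0.0321]
eef_rot: [0.248, 0.969, -0.001, -0.002]
contact_force: [0.3, 0.3, 0.2]
opening: 0.075
finger_force: 0.2
```

```bash
python3 - <<'E'
from h import *
f,T=look('side');save(f,'s4.png');find('side',T,['transformer','heatsink'])
plan([(158,-129,9)],-18.2)
E
```

```text
side heatsink 0.57 [ 637 -131   14]
now mat [  73.9 -102.7] tipz 10.0 t 18.75 q [ 0.42  1.   -0.47  1.9   0.96  0.49  0.32] F [0.2 0.1 0.4] op 0.073
(158, -129, 9) dp [-88.1   1.7   0.8]
twist [-0.003 -0.003 -0.004]
```

View pics/s4.png

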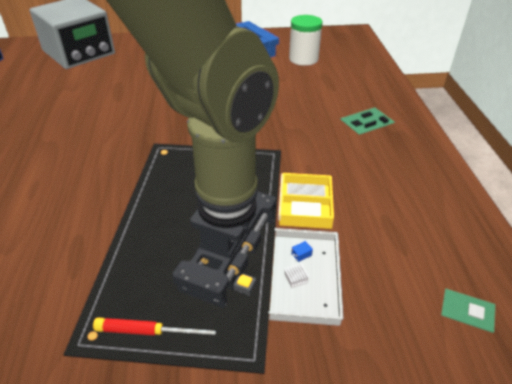

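The picture shows the transformer at (245,284), just ahead of the fingertips and lined up with the free lower part of the tray. I'll continue.

{"fn": "step_arm", "kwargs": {
  "motion": [
    {"dp":[-8,0,0],"twist":[0,0,0],"hand":-0.85},
    {"dp":[-17,0,0],"twist":[0,0,0],"hand":-0.85},
    {"dp":[-26,0,0],"twist":[0,0,0],"hand":-0.85},
    {"dp":[-34,0,0],"twist":[0,0,0],"hand":-0.85},
    {"dp":[-42,0,0],"twist":[0,0,0],"hand":-0.85}
  ]
}}

```text
clock: 19.38
tool_pos: [0.5754, -0.1445, 0.032]
eef_rot: [0.248, 0.969, -0.001, -0.002]
contact_force: [-1.7, -0.8, 0.8]
opening: 0.072
finger_force: 0.1
```

{"fn": "step_arm", "kwargs": {
  "motion": [
    {"dp":[-9,0,0],"twist":[0,0,0],"hand":-0.85},
    {"dp":[-18,0,0],"twist":[0,0,0],"hand":-0.85},
    {"dp":[-27,0,0],"twist":[0,0,0],"hand":-0.85},
    {"dp":[-36,0,0],"twist":[0,0,0],"hand":-0.85},
    {"dp":[-43,0,0],"twist":[0,0,0],"hand":-0.85}
  ]
}}

```text
clock: 20.0
tool_pos: [0.6132, -0.1652, 0.0318]
eef_rot: [0.248, 0.969, -0.001, -0.002]
contact_force: [-0.9, -0.8, -0.1]
opening: 0.075
finger_force: 0.1
```

{"fn": "step_arm", "kwargs": {
  "motion": [
    {"dp":[4,0,0],"twist":[0,0,0],"hand":-0.85},
    {"dp":[10,0,-10],"twist":[0,0,0],"hand":-0.85},
    {"dp":[30,0,-50],"twist":[0,0,-0.1],"hand":-0.73},
    {"dp":[60,0,-50],"twist":[0,0,-0.2],"hand":-0.73},
    {"dp":[100,40,-50],"twist":[0,0,-0.318],"hand":-0.73}
  ]
}}

```text
clock: 20.62
tool_pos: [0.5427, -0.085, 0.0829]
eef_rot: [0.093, 0.996, -0.003, -0.002]
contact_force: [0.6, 0.2, -0.2]
opening: 0.132
finger_force: 0.0
```

```bash
python3 - <<'E'
from h import *
f,T=look('side');find('side',T,N[1:])
P=cloud(f,T)*1000;L=(P[...,:2]-C)@M
m=(P[...,2]>9)&(P[...,2]<35)&(L[...,0]>138)&(L[...,0]<225)&(L[...,1]>-152)&(L[...,1]<-8)
n,l,st,_=cv2.connectedComponentsWithStats(m.astype(np.uint8))
for k in range(1,n):
    if st[k,4]>25: q=L[l==k];print(st[k],q.min(0).round(),q.max(0).round(),P[l==k][:,2].max().round())
cv2.imwrite('pics/s5.png',cv2.resize(f['pixels'][210:340,220:360],None,fx=4,fy=4)[...,::-1])
plan([(105,-87,9)],0)
E
```

```text
side tray 0.8 [ 665 -128    4]
side relay 0.53 [655 -80  20]
side relay 0.51 [684  39  13]
side heatsink 0.81 [ 639 -130   16]
side heatsink 0.37 [ 404 -196   18]
side transformer 0.63 [ 635 -184   18]
side bitbox 0.92 [681  38  12]
side jar 0.48 [486 170  36]
[290 241  23  19 270] [163. -52.] [198. -19.] 22.0
[284 264  25  22 325] [ 155. -103.] [192. -66.] 19.0
[288 294  22  21 319] [ 163. -152.] [ 193. -124.] 23.0
now mat [ 72.5 -61.2] tipz 60.0 t 21.025 q [ 0.42  0.94 -0.62  1.9   0.94  0.63  0.57] F [-0.2  0.4 -0.2] op 0.133
(105, -87, 9) dp [-32.8 -25.5  51. ]
twist [-0.003 -0.003 -0.005]
```

View pics/s5.png

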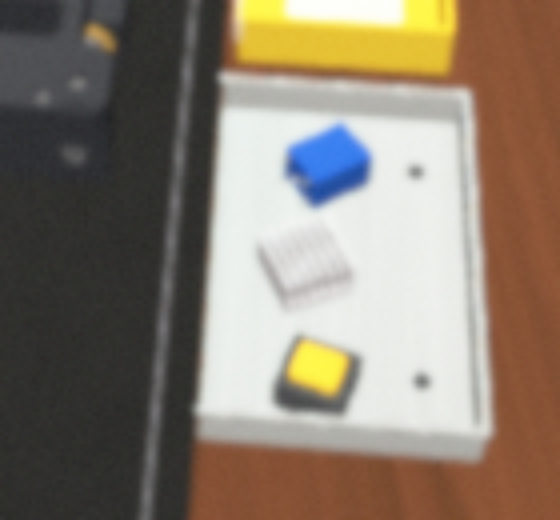

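The crop shows relay (328,165), heatsink (305,265) and transformer (318,373), all inside. The heatsink's rear corner is only about 19 mm in, so I'll give it a gentle nudge deeper.

{"fn": "step_arm", "kwargs": {
  "motion": [
    {"dp":[-16,-13,0],"twist":[0,0,0],"hand":-0.73},
    {"dp":[-33,-26,0],"twist":[0,0,0],"hand":-0.73},
    {"dp":[-33,-26,20],"twist":[0,0,0],"hand":-0.73},
    {"dp":[-33,-26,40],"twist":[0,0,0],"hand":-0.73},
    {"dp":[-33,-26,50],"twist":[0,0,0],"hand":-0.73}
  ]
}}

```text
clock: 21.65
tool_pos: [0.57, -0.1125, 0.0297]
eef_rot: [0.09, 0.996, -0.001, -0.004]
contact_force: [-0.3, 0.0, -0.1]
opening: 0.141
finger_force: 0.0
```

{"fn": "step_arm", "kwargs": {
  "motion": [
    {"dp":[-8,0,0],"twist":[0,0,0],"hand":-0.73},
    {"dp":[-18,0,0],"twist":[0,0,0],"hand":-0.73},
    {"dp":[-28,0,0],"twist":[0,0,0],"hand":-0.73},
    {"dp":[-35,0,0],"twist":[0,0,0],"hand":-0.73},
    {"dp":[-42,0,0],"twist":[0,0,0],"hand":-0.73}
  ]
}}

```text
clock: 22.28
tool_pos: [0.6137, -0.1212, 0.032]
eef_rot: [0.091, 0.996, -0.001, -0.002]
contact_force: [0.0, 0.1, 0.6]
opening: 0.135
finger_force: 0.1
```

{"fn": "step_arm", "kwargs": {
  "motion": [
    {"dp":[-6,0,0],"twist":[0,0,0],"hand":-0.73},
    {"dp":[-11,0,0],"twist":[0,0,0],"hand":-0.73},
    {"dp":[-13,0,0],"twist":[0,0,0],"hand":-0.73}
  ]
}}

```text
clock: 22.65
tool_pos: [0.6262, -0.1233, 0.0318]
eef_rot: [0.091, 0.996, -0.001, -0.002]
contact_force: [-0.2, -0.8, -0.7]
opening: 0.138
finger_force: 0.1
```

{"fn": "step_arm", "kwargs": {
  "motion": [
    {"dp":[4,0,0],"twist":[0,0,0],"hand":-0.73},
    {"dp":[10,0,-10],"twist":[0,0,0],"hand":-0.73},
    {"dp":[35,0,-50],"twist":[0,0,0],"hand":-0.73},
    {"dp":[90,20,-90],"twist":[0,0,0],"hand":-0.73},
    {"dp":[140,50,-120],"twist":[0,0,0],"hand":-0.73}
  ]
}}

```text
clock: 23.28
tool_pos: [0.5038, -0.0551, 0.1486]
eef_rot: [0.092, 0.996, -0.001, -0.001]
contact_force: [0.1, 0.9, 1.2]
opening: 0.134
finger_force: 0.0
```

```bash
python3 - <<'E'
from h import *
f,T=look('side');find('side',T,N[1:])
P=cloud(f,T)*1000;L=(P[...,:2]-C)@M
m=(P[...,2]>9)&(P[...,2]<35)&(L[...,0]>138)&(L[...,0]<225)&(L[...,1]>-152)&(L[...,1]<-8)
n,l,st,_=cv2.connectedComponentsWithStats(m.astype(np.uint8))
for k in range(1,n):
    if st[k,4]>25: q=L[l==k];print(st[k],q.min(0).round(),q.max(0).round(),P[l==k][:,2].max().round())
save(f,'s6.png')
plan([],0)
E
```

```text
side tray 0.89 [ 664 -122    2]
side tray 0.21 [ 651 -133   15]
side relay 0.63 [655 -79  21]
side relay 0.3 [ 650 -137   14]
side heatsink 0.57 [ 651 -139   17]
side transformer 0.73 [ 633 -184   18]
side bitbox 0.91 [680  38  14]
side bitbox 0.63 [ 663 -125    2]
side screwdriver 0.91 [ 408 -197   18]
[290 241  23  19 271] [163. -53.] [198. -21.] 21.0
[294 268  22  20 278] [ 170. -106.] [203. -72.] 20.0
[288 294  22  20 320] [ 163. -152.] [ 193. -124.] 23.0
now mat [ 29.8 -41.4] tipz 124.3 t 23.675 q [ 0.43  0.81 -0.69  1.99  0.86  0.66  0.56] F [-0.5  0.4 -0.3] op 0.137
twist [-0.002 -0.004 -0.005]
```

View pics/s6.png

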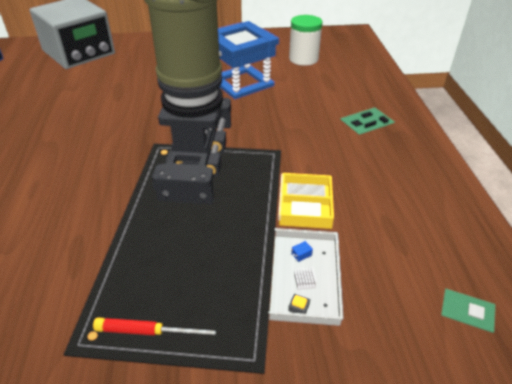

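The picture shows all three parts well inside the tray: relay (302,251), heatsink (305,280) and transformer (299,303). The screwdriver and bit box are where they were, and nothing went near the jar. The arm is clear, so I'm handing in.

```bash
python3 -c "
from plant import r
print(r.finish_job())"
```

```text
the job is handed in; nothing more can be done
None
```

I swept the relay, heatsink and transformer into the catch tray, each at least 25 mm inside its open front. I left the screwdriver, flux jar and bit box alone (the arm hid the jar in the last picture), and handed the job in at about 24 s.

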